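# Find the rocking spice-pot lid and press it home

### The job

Four spice pots stand in the wooden caddy with matching blue lids; three lids are snug, but one is not seated and rocks and springs back when you press near its edge. Feel for it by pressing the lids with a fingertip, gently and without pulling any lid up or disturbing the other things on the ledge, then push that lid down level and fully home. Its new seal pushes back, so finish while still holding that lid down.

Things in the scene. Friction and masses are not known exactly. Their poses are not given: they have to be found in the camera images.
- caddy: Low wooden block 200 x 200 x 34 mm, fixed on the granite, with four fixed white spice pots in its wells. Origin: centre of its underside, x and y along its sides. Three lids sit firmly and do not give. One stands some 4 mm proud on a springy seal: a light press near its edge tips and sinks it a few mm, and it comes back; about 6 N at its centre brings it home on the rim, 8 to 15 N keeps it there.
- well_1 (a point): Centre of well 1 on the caddy's top face (34 mm above the granite), at x -46, y -46 mm in the caddy's frame. A fixed pot stands in it, its axis vertical through this point, closed by a flat round blue lid 68 mm in diameter. The wells differ in depth, so the lid's flat top lies anywhere from 79 to 101 mm above the granite.
- well_2 (a point): Centre of well 2 on the caddy's top face (34 mm above the granite), at x -46, y 46 mm in the caddy's frame. A fixed pot stands in it, its axis vertical through this point, closed by a flat round blue lid 68 mm in diameter. The wells differ in depth, so the lid's flat top lies anywhere from 79 to 101 mm above the granite.
- well_3 (a point): Centre of well 3 on the caddy's top face (34 mm above the granite), at x 46, y -46 mm in the caddy's frame. A fixed pot stands in it, its axis vertical through this point, closed by a flat round blue lid 68 mm in diameter. The wells differ in depth, so the lid's flat top lies anywhere from 79 to 101 mm above the granite.
- well_4 (a point): Centre of well 4 on the caddy's top face (34 mm above the granite), at x 46, y 46 mm in the caddy's frame. A fixed pot stands in it, its axis vertical through this point, closed by a flat round blue lid 68 mm in diameter. The wells differ in depth, so the lid's flat top lies anywhere from 79 to 101 mm above the granite.
- lid_a (a joint): Height in m of the centre of one of the four lids above its home position: about 0 = fully seated, 0.004 = standing 4 mm proud, smaller as it is pressed down. Which well this lid is in is not known beforehand and changes from run to run.
- lid_b (a joint): Height in m of the centre of one of the four lids above its home position: about 0 = fully seated, 0.004 = standing 4 mm proud, smaller as it is pressed down. Which well this lid is in is not known beforehand and changes from run to run.
- lid_c (a joint): Height in m of the centre of one of the four lids above its home position: about 0 = fully seated, 0.004 = standing 4 mm proud, smaller as it is pressed down. Which well this lid is in is not known beforehand and changes from run to run.
- lid_d (a joint): Height in m of the centre of one of the four lids above its home position: about 0 = fully seated, 0.004 = standing 4 mm proud, smaller as it is pressed down. Which well this lid is in is not known beforehand and changes from run to run.
- plate: White melamine plate, 170 mm across, 18 mm high, loose bystander; origin at the centre of its underside.
- diffuser: Aluminium heat diffuser disc, 170 mm across, 6 mm thick, with a black-ended handle reaching 200 mm from its centre along its +x, loose bystander; origin at the centre of the disc's underside.
- teaspoon_grip (a point): Steel teaspoon 140 mm long lying on the granite, loose bystander; point on its handle.
- salt_jar: Small glass salt jar, 48 mm across and 70 mm high, with a steel cap, loose bystander; origin at the centre of its underside.
- mill: Dark wooden pepper mill, 52 mm across and 115 mm high, loose bystander; origin at the centre of its underside.
- egg_cup: Terracotta egg cup, 48 mm across and 50 mm high, loose bystander; origin at the centre of its underside.

How it is judged:
By the outcome, as a careful person would: the job done as asked, in the order asked, and still so for the second after the job is handed in, while the arm keeps its last pose, push and grip.
It also fails if it takes over 58 s, if anything falls off the work surface, if the arm or the gripper's body presses on something with over 40 N, if the wrist force passes 120 N, or if a joint passes its speed limit or range.

### The arm

A 7-joint arm with a two-finger parallel gripper is mounted at the origin on the work surface. World frame = base frame: x ahead of the robot, y to its left, z up, the work surface at z = 0. Lengths are in m, angles in rad, forces in N, time in s.
With the tool pointing down it reaches from about 0.425 to 0.875 m from the base axis. Payload 4.7 kg.
Tool frame: the origin (TCP) lies midway between the tips of the shut fingers; the grasp point (between the pads) lies 19 mm behind it; z points along the fingers, y is the line along which they close (so a half turn about z gives the same grasp; the last joint's range is limited). The gripper opens to 87 mm and grips with 3 to 60 N. Pads are 19 mm wide; open, the fingers measure 117 mm over their backs; the gripper's body (75 mm by 190 mm) begins 51 mm behind the grasp point.
Start: joints at [1.179, 0.321, -0.07, 1.45, 0.023, 1.371, -0.057], TCP at [0.257, -0.597, 0.223] pointing down, gripper open.
Joint ranges: [-2.86, 2.86], [-0.3, 2.09], [-1.38, 1.24], [0.06, 2.45], [-1.56, 4.7], [0.09, 2.05], [-2.69, 2.69]. Speed limits (rad/s): [2.57, 2.57, 3.14, 3.14, 3.14, 3.14, 3.14].

### API

Orientations are given as a rotation vector (axis times angle).
In Python, from bench import ctrl, get_image, calibration gives the robot as it stands.
- The arm moves only by the tool apply_moves, never from a script. Its arguments are lists of equal length, an entry for each row: "dp": the shift along the tool's x, y, z in m, a list of three; "twist": the turn, a rotation vector about the tool's x, y, z in rad, a list of three; "fingers": the closure, from 0 (fully open) to 1 (shut). In form: {"dp": [[dx, dy, dz], ...], "twist": [[ax, ay, az], ...], "fingers": [fingers, ...]}. A call has 1 to 10 rows; each row shifts and turns the commanded pose from where the row before left it, along the tool's axes as they then stand; what a row does not reach is not made up. A row lasts 1/10 s, in which the tool goes at most 50 mm and 8.59 degrees, less where a joint would pass 70% of its speed; a pose out of reach is approached as far as the arm can. A call is refused whole if a number of a shift passes 0.05 or a number of a turn 0.15, either way. A call with a gripper value outside its range is refused whole. The fingers move at their own pace and stop on an object; "newtons" is the grip in N (left out, the last holds). Time passes only in rows, so rows that do not move let the fingers close. It gives the time, the measured TCP pose, the force, the opening and the grip force at its end, in the units of the state.
- ctrl.get_state(): the state, without advancing time (a new reading comes with each control period).
- get_image(name): name is "scene" or "side" or "wrist"; returns the picture (480x640x3 uint8, red, green, blue); there is no depth.
- calibration(name): a dict with "fx", "fy", "cx", "cy" (pixels), "k1" (the pictures are not rectified: a ray, as slopes to the right and down, at radius r is drawn at 1 + k1 r^2 times it, then the intrinsics apply), "eye" and "attitude" of the camera in the world; the wrist camera has in their place "hand_eye" (4x4, takes a point from camera to tool coordinates, whose origin is the TCP and whose axes are the flange's). Camera axes: x right, y up, looking along -z (the intrinsics and any distortion apply to the point x, -y, -z); pixel columns grow to the right and rows downward; lengths in m; the calibration is good to about 2 mm. A picture is of the moment at which its call begins: read the wrist's pose just before it. calibration takes no time and is no camera call.
- ctrl.close_job(): hands the job in; it is judged then, once.
The state is a dict: "time": time; "joint_positions": joint angles; "qd": joint speeds; "joint_torque": joint torques, N m; "position": TCP position; "tool_rot": TCP orientation; "ft_force": force on the tool from outside, world axes, zero at the start; "torque": the same for the moment, N m; "grip_width": opening from 0.0 (shut) to 1.0 (fully open); "grip_force": force on a finger pad.
Only numpy, scipy, OpenCV 4.12 (cv2) and the standard library are available. Lean on these libraries where they do the work, as an engineer would, in place of code of your own. Each camera call takes 0.05 s, during which the arm holds its last target. There are 200 camera calls.

## Working session

There is one attempt and no reset: what is moved stays moved. The work goes in short steps, Python scripts to look and compute and a tool call to move; the robot and the scene stay as the last step left them, time stands still between calls to the robot, and variables do not carry over. Pictures are saved under pics/ and viewed, at most 10 in all, crops included, and the job is handed in when it is done.

Besides the shell and the picture viewer there is one more tool, called as a command line: name --argument value ..., lists and objects as JSON in quotes. apply_moves: Moves the arm, as the interface text tells. Its arguments: {"type":"object","properties":{"dp":{"type":"array"},"twist":{"type":"array"},"fingers":{"type":"array"},"newtons":{"type":"number"}},"required":["dp","twist","fingers"]}

```bash
mkdir -p pics; ls
python3 - <<'E'
from bench import ctrl,get_image,calibration
import cv2,numpy as np
s=ctrl.get_state();print({k:np.round(v,3).tolist() for k,v in s.items()})
ims=[]
for n in ["scene","side"]:
    print(n,calibration(n)); im=get_image(n)[:,:,::-1]; cv2.imwrite(f"pics/{n}0.png",im)
print(calibration("wrist"))
E
```

```text
pics
{'time': 0.0, 'joint_positions': [1.179, 0.322, -0.07, 1.452, 0.023, 1.371, -0.057], 'qd': [0.0, -0.0, 0.001, 0.001, 0.001, -0.001, -0.001], 'joint_torque': [0.0, -49.129, -0.404, -31.253, -0.064, 0.044, 0.0], 'position': [0.256, -0.597, 0.221], 'tool_rot': [-3.075, -0.633, 0.001], 'ft_force': [0.481, -0.023, -0.54], 'torque': [0.017, 0.032, -0.007], 'grip_force': 0.0, 'grip_width': 1.004}
scene {'fx': 587.5350020901167, 'fy': 587.5350020901167, 'cx': 323.5449113170243, 'cy': 239.10964597271703, 'k1': -0.07192550441887403, 'eye': array([1.06968514, 0.39526555, 1.04367812]), 'attitude': array([0.31444112, 0.64067868, 2.15376915])}
side {'fx': 497.93418369867624, 'fy': 497.93418369867624, 'cx': 320.0003780425707, 'cy': 230.4130245525577, 'k1': -0.0720312793428868, 'eye': array([0.30867426, 0.76751949, 0.76821654]), 'attitude': array([ 0.19961782, -1.1866569 , -2.56819725])}
{'fx': 422.9585021726167, 'fy': 422.9585021726167, 'cx': 315.03385833457367, 'cy': 241.0563330482905, 'k1': -0.003516988412785731, 'hand_eye': array([[ 2.47386254e-04,  9.52951509e-01,  3.03122682e-01,
         8.30731899e-02],
       [ 9.99999924e-01, -3.26997434e-04,  2.11882734e-04,
        -9.33086807e-04],
       [ 3.01034311e-04,  3.03122607e-01, -9.52951518e-01,
        -1.61775334e-01],
       [ 0.00000000e+00,  0.00000000e+00,  0.00000000e+00,
         1.00000000e+00]])}
```

View pics/scene0.png

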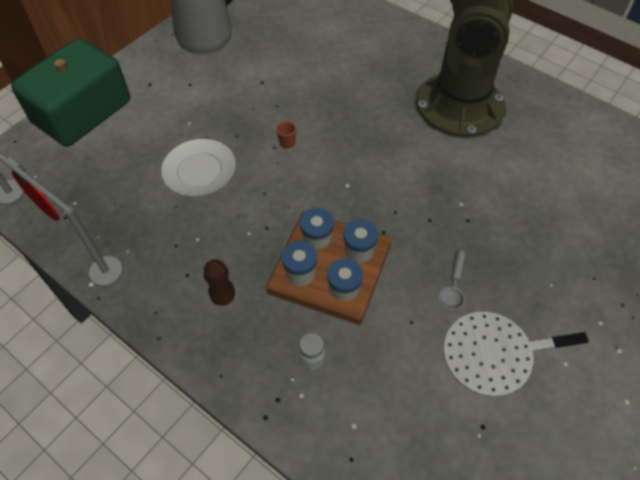

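View pics/side0.png

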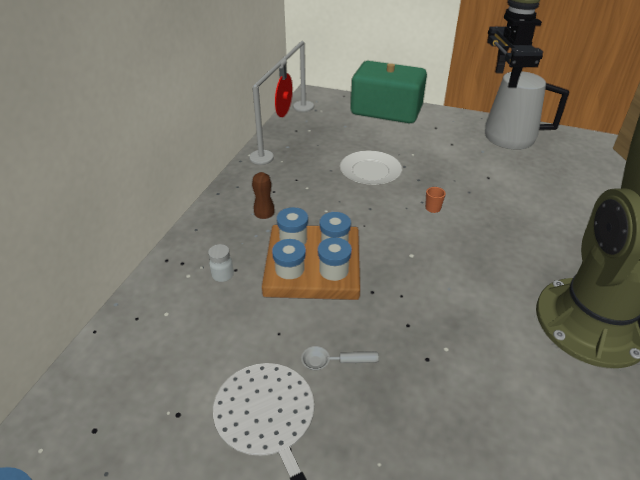

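The scene view shows the four lids at about (317,222), (361,235), (300,257) and (345,275). In the side view they are at (292,218), (335,224), (289,251) and (334,250). The mill, salt jar and spoon stand clear of the caddy. Next I'll triangulate the lid labels.

```bash
cat > h.py <<'E'
import cv2,numpy as np
from bench import ctrl,get_image,calibration
from scipy.spatial.transform import Rotation as R
def ray(n,uv,st=None):
    c=calibration(n)
    K=np.array([[c['fx'],0,c['cx']],[0,c['fy'],c['cy']],[0,0,1]])
    p=cv2.undistortPoints(np.array([[uv]],float),K,np.array([c['k1'],0,0,0]))[0,0]
    d=np.array([p[0],-p[1],-1])
    if n=="wrist":
        T=c['hand_eye'];Rt=R.from_rotvec(st['tool_rot']).as_matrix()
        o=Rt@T[:3,3]+st['position'];d=Rt@T[:3,:3]@d
    else: o=np.array(c['eye']);d=R.from_rotvec(c['attitude']).as_matrix()@d
    return o,d/np.linalg.norm(d)
def onplane(o,d,z): return o+d*(z-o[2])/d[2]
def tri(a,b):
    (o1,d1),(o2,d2)=a,b
    s=np.linalg.lstsq(np.c_[d1,-d2],o2-o1,rcond=None)[0]
    p,q=o1+s[0]*d1,o2+s[1]*d2
    return (p+q)/2,np.linalg.norm(p-q)
E
python3 - <<'E'
from h import *
def labels(n,seeds):
    im=cv2.imread(f"pics/{n}0.png");out=[]
    hsv=cv2.cvtColor(im,cv2.COLOR_BGR2HSV)
    blue=cv2.inRange(hsv,(95,90,40),(125,255,255))
    cs,_=cv2.findContours(blue,cv2.RETR_EXTERNAL,cv2.CHAIN_APPROX_NONE)
    for u,v in seeds:
        c=[c for c in cs if cv2.contourArea(c)>150 and cv2.pointPolygonTest(c,(float(u),float(v)),False)>=0]
        if not c: print("none",n,u,v);out.append(None);continue
        m=np.zeros(blue.shape,np.uint8);cv2.drawContours(m,c,0,255,-1)
        m=cv2.erode(m,np.ones((3,3)));w=cv2.bitwise_and(cv2.bitwise_not(blue),m)
        M=cv2.moments(w,True);out.append((M['m10']/M['m00'],M['m01']/M['m00'])); print(n,np.round(out[-1],1),M['m00'],cv2.contourArea(c[0]))
    return out
a=labels("scene",[(317,222),(361,235),(300,257),(345,275)])
b=labels("side",[(292,218),(335,224),(289,251),(334,250)])
P=[ (i,j,*tri(ray("scene",a[i]),ray("side",b[j]))) for i in range(4) for j in range(4) if a[i] and b[j]]
for i,j,p,e in P:
    if e<.008 and .07<p[2]<.115: print(i,j,np.round(p,4),round(e,4))
s=ctrl.get_state();print(R.from_rotvec(s['tool_rot']).as_matrix().round(3))
E
```

```text
scene [316.4 220.6] 136.0 726.0
scene [360.5 232.5] 141.0 760.0
scene [298.8 255.1] 152.0 820.0
scene [344.5 272.9] 156.0 826.5
side [292.  216.2] 78.0 591.0
side [334.4 235.5] 174.0 1294.5
side [288.4 249.1] 93.0 688.0
side [334.4 235.5] 174.0 1294.5
2 0 [0.6389 0.0031 0.1001] 0.0014
3 2 [0.6121 0.091  0.0891] 0.0014
[[ 0.919  0.395 -0.001]
 [ 0.395 -0.919  0.002]
 [-0.    -0.002 -1.   ]]
```

Run:
```python
from h import *
im=cv2.imread("pics/side0.png");hsv=cv2.cvtColor(im,cv2.COLOR_BGR2HSV)
blue=cv2.inRange(hsv,(95,90,40),(125,255,255))
n,l,st,ce=cv2.connectedComponentsWithStats(cv2.bitwise_not(blue)[200:275,265:360],connectivity=4)
B=[ce[i]+[265,200] for i in range(n) if 30<st[i,4]<400]
print(np.round(B,1),st[:,4])
A=[(316.4,220.6),(360.5,232.5),(298.8,255.1),(344.5,272.9)]
for i,a in enumerate(A):
  for b in B:
    p,e=tri(ray("scene",a),ray("side",b))
    if e<.008 and .07<p[2]<.115: print(i,np.round(b,1),np.round(p,4),round(e,4))
```

```text
[[292.  216.2]
 [334.8 220.7]
 [334.1 247.7]
 [288.4 249.1]] [2397 4383   78   79   95   93]
0 [334.8 220.7] [ 0.5511 -0.0236  0.0908] 0.0016
1 [334.1 247.7] [0.5241 0.0641 0.0964] 0.0012
2 [292.  216.2] [0.6389 0.0032 0.1002] 0.0016
3 [288.4 249.1] [0.6121 0.091  0.0892] 0.0013
```

apply_moves --dp '[[0,0,-0.02],[0.03,-0.03,0],[0.03,-0.03,0],[0.03,-0.03,0],[0.03,-0.03,0],[0.03,-0.03,0],[0.03,-0.03,0],[0.03,-0.03,0],[0.03,-0.03,0],[0.03,-0.03,0]]' --twist '[[0,0,0],[0,0,0],[0,0,0],[0,0,0],[0,0,0],[0,0,0],[0,0,0],[0,0,0],[0,0,0],[0,0,0]]' --fingers '[1,1,1,1,1,1,1,1,1,1]'

```text
time: 1.1
position: [0.3982, -0.2408, 0.2423]
tool_rot: [3.077, 0.633, -0.001]
ft_force: [1.1, 0.0, -0.3]
grip_width: 0.168
grip_force: 0.0
```

apply_moves --dp '[[0.03,-0.018,0],[0.03,-0.018,0],[0.03,-0.018,0],[0.03,-0.018,0],[0.03,-0.018,0.02],[0.03,-0.018,0.03],[0.031,-0.019,0.03],[0,0,0.03],[0,0,0],[0,0,0]]' --twist '[[0,0,0],[0,0,0],[0,0,0],[0,0,0],[0,0,0],[0,0,0],[0,0,0],[0,0,0],[0,0,0],[0,0,0]]' --fingers '[1,1,1,1,1,1,1,1,1,1]'

```text
time: 2.1
position: [0.5413, -0.0433, 0.1324]
tool_rot: [-3.077, -0.632, 0.002]
ft_force: [0.2, -0.7, -0.6]
grip_width: 0.007
grip_force: 0.0
```

Run:
```python
from h import *
s=ctrl.get_state();print(s['position'],s['ft_force'],s['torque'],s['time'],s['grip_width'])
cv2.imwrite("pics/w1.png",get_image("wrist")[:,:,::-1])
cv2.imwrite("pics/s1.png",get_image("side")[120:360,200:520,::-1].repeat(2,0).repeat(2,1))
```

```text
[ 0.54127554 -0.04329413  0.13243935] [ 0.17858442 -0.69154933 -0.55307058] [-0.01392434  0.03928261 -0.01023363] 2.1 0.006946630303597994
```

View pics/w1.png

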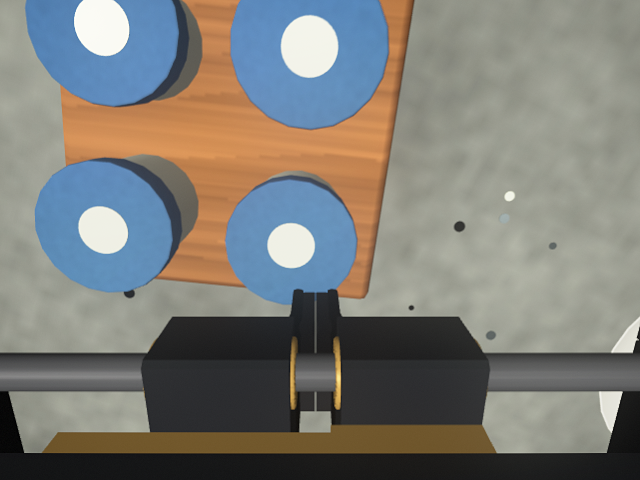

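View pics/s1.png

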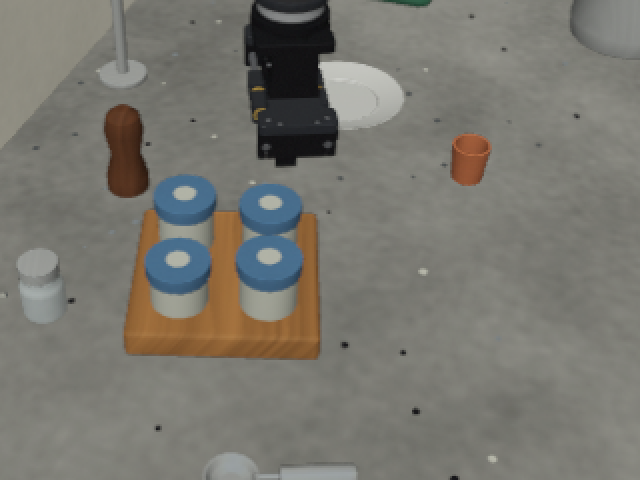

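The wrist view shows the lid labels at (291,245), (103,230), (309,46) and (102,26). The side view shows the gripper clear above the caddy. I'll cross-check the lid positions with the wrist camera.

Run:
```python
from h import *
s=ctrl.get_state()
im=cv2.imread("pics/w1.png");m=cv2.inRange(cv2.cvtColor(im,cv2.COLOR_BGR2HSV),(95,90,40),(125,255,255))
for uv,z in [((291,245),.0908),((103,230),.0964),((309,46),.1002),((102,26),.0892)]:
    print(np.round(onplane(*ray("wrist",uv,s),z),4))
```

```text
[ 0.552  -0.0255  0.0908]
[0.5246 0.0628 0.0964]
[0.6403 0.0018 0.1002]
[0.613  0.0898 0.0892]
```

apply_moves --dp '[[0,0,0.018],[0,0,0.01],[0,0,0.005],[0,0,0.003],[0,0,0],[0,0,0]]' --twist '[[0,0,0],[0,0,0],[0,0,0],[0,0,0],[0,0,0],[0,0,0]]' --fingers '[1,1,1,1,1,1]'

```text
time: 2.8
position: [0.5421, -0.0426, 0.097]
tool_rot: [3.077, 0.633, 0.001]
ft_force: [-1.0, 0.4, 0.7]
grip_width: 0.004
grip_force: 0.0
```

apply_moves --dp '[[0,0,0.002],[0,0,0.001],[0,0,0.001],[0,0,0]]' --twist '[[0,0,0],[0,0,0],[0,0,0],[0,0,0]]' --fingers '[1,1,1,1]'

```text
time: 3.2
position: [0.5417, -0.0426, 0.0924]
tool_rot: [-3.077, -0.633, 0.0]
ft_force: [1.1, -0.2, -0.1]
grip_width: 0.004
grip_force: 0.0
```

apply_moves --dp '[[0,0,0.001],[0,0,0]]' --twist '[[0,0,0],[0,0,0]]' --fingers '[1,1]'

```text
time: 3.4
position: [0.5417, -0.0426, 0.0914]
tool_rot: [3.077, 0.633, -0.0]
ft_force: [-0.3, -0.4, -0.4]
grip_width: 0.003
grip_force: 0.0
```

apply_moves --dp '[[0,0,0.001],[0,0,0]]' --twist '[[0,0,0],[0,0,0]]' --fingers '[1,1]'

```text
time: 3.6
position: [0.5417, -0.0426, 0.0904]
tool_rot: [-3.077, -0.633, 0.0]
ft_force: [-0.1, -0.1, 0.2]
grip_width: 0.005
grip_force: 0.0
```

apply_moves --dp '[[0,0,0.001],[0,0,0]]' --twist '[[0,0,0],[0,0,0]]' --fingers '[1,1]'

```text
time: 3.8
position: [0.5419, -0.0426, 0.09]
tool_rot: [3.077, 0.633, -0.0]
ft_force: [-1.8, -0.5, 3.8]
grip_width: 0.009
grip_force: 1.9
```

apply_moves --dp '[[0,0,0.001],[0,0,0]]' --twist '[[0,0,0],[0,0,0]]' --fingers '[1,1]'

```text
time: 4.0
position: [0.5419, -0.0427, 0.0898]
tool_rot: [3.076, 0.633, -0.0]
ft_force: [-4.0, 0.2, 10.4]
grip_width: 0.008
grip_force: 4.8
```

L0 is firm: 10 N gave only about 0.2 mm of sink. On to the second lid.

apply_moves --dp '[[0,0,-0.037],[0.0034,-0.03,0],[0.0034,-0.03,0],[0.0034,-0.03,0],[0.0034,-0.03,0],[0,0,0.02],[0,0,0.004],[0,0,0.002],[0,0,0],[0,0,0]]' --twist '[[0,0,0],[0,0,0],[0,0,0],[0,0,0],[0,0,0],[0,0,0],[0,0,0],[0,0,0],[0,0,0],[0,0,0]]' --fingers '[1,1,1,1,1,1,1,1,1,1]'

```text
time: 5.0
position: [0.5075, 0.0723, 0.0999]
tool_rot: [3.077, 0.631, 0.001]
ft_force: [0.4, 0.9, -0.3]
grip_width: 0.01
grip_force: 0.0
```

apply_moves --dp '[[0,0,0.001],[0,0,0.001],[0,0,0]]' --twist '[[0,0,0],[0,0,0],[0,0,0]]' --fingers '[1,1,1]'

```text
time: 5.3
position: [0.5069, 0.0728, 0.0975]
tool_rot: [3.077, 0.633, -0.0]
ft_force: [0.2, 0.2, -0.4]
grip_width: 0.007
grip_force: 0.0
```

apply_moves --dp '[[0,0,0.001],[0,0,0]]' --twist '[[0,0,0],[0,0,0]]' --fingers '[1,1]'

```text
time: 5.5
position: [0.5068, 0.073, 0.0964]
tool_rot: [3.077, 0.633, -0.0]
ft_force: [0.2, 0.2, 1.2]
grip_width: 0.009
grip_force: 0.0
```

apply_moves --dp '[[0,0,0.001],[0,0,0]]' --twist '[[0,0,0],[0,0,0]]' --fingers '[1,1]'

```text
time: 5.7
position: [0.507, 0.0731, 0.0958]
tool_rot: [3.077, 0.633, 0.0]
ft_force: [-0.2, -0.1, 2.0]
grip_width: 0.008
grip_force: 1.2
```

apply_moves --dp '[[0,0,0.001],[0,0,0]]' --twist '[[0,0,0],[0,0,0]]' --fingers '[1,1]'

```text
time: 5.9
position: [0.507, 0.0731, 0.0956]
tool_rot: [3.077, 0.633, -0.0]
ft_force: [-2.8, 0.3, 9.7]
grip_width: 0.006
grip_force: 4.4
```

L1 is firm too. Next is L3.

apply_moves --dp '[[0,0,-0.031],[0.03,0.0033,0],[0.03,0.0033,0],[0.03,0.0033,0],[0.029,0.0033,0],[0,0,0.02],[0,0,0.009],[0,0,0.003],[0,0,0],[0,0,0]]' --twist '[[0,0,0],[0,0,0],[0,0,0],[0,0,0],[0,0,0],[0,0,0],[0,0,0],[0,0,0],[0,0,0],[0,0,0]]' --fingers '[1,1,1,1,1,1,1,1,1,1]'

```text
time: 6.9
position: [0.6215, 0.1077, 0.0942]
tool_rot: [3.077, 0.633, 0.001]
ft_force: [-0.3, 0.8, 0.4]
grip_width: 0.001
grip_force: 0.0
```

apply_moves --dp '[[0,0,0.001],[0,0,0.001],[0,0,0]]' --twist '[[0,0,0],[0,0,0],[0,0,0]]' --fingers '[1,1,1]'

```text
time: 7.2
position: [0.6215, 0.1077, 0.0918]
tool_rot: [3.077, 0.633, 0.001]
ft_force: [0.4, 0.2, -0.2]
grip_width: 0.004
grip_force: 0.0
```

apply_moves --dp '[[0,0,0.001],[0,0,0]]' --twist '[[0,0,0],[0,0,0]]' --fingers '[1,1]'

```text
time: 7.4
position: [0.6214, 0.1078, 0.0904]
tool_rot: [3.077, 0.633, -0.0]
ft_force: [0.2, 0.8, -0.6]
grip_width: 0.003
grip_force: 0.0
```

apply_moves --dp '[[0,0,0.001],[0,0,0]]' --twist '[[0,0,0],[0,0,0]]' --fingers '[1,1]'

```text
time: 7.6
position: [0.6214, 0.1079, 0.0893]
tool_rot: [3.077, 0.633, -0.0]
ft_force: [-0.5, 0.7, -1.1]
grip_width: 0.008
grip_force: 0.0
```

apply_moves --dp '[[0,0,0.001],[0,0,0]]' --twist '[[0,0,0],[0,0,0]]' --fingers '[1,1]'

```text
time: 7.8
position: [0.6215, 0.1079, 0.0889]
tool_rot: [3.077, 0.633, 0.0]
ft_force: [-1.2, -0.4, 2.3]
grip_width: 0.005
grip_force: 1.1
```

apply_moves --dp '[[0,0,0.001],[0,0,0]]' --twist '[[0,0,0],[0,0,0]]' --fingers '[1,1]'

```text
time: 8.0
position: [0.6216, 0.1079, 0.0887]
tool_rot: [3.077, 0.633, 0.0]
ft_force: [-2.7, -1.2, 7.2]
grip_width: 0.003
grip_force: 3.4
```

L3 is firm, so L2 is the remaining suspect. I'll press near its edge to confirm.

apply_moves --dp '[[0,0,-0.042],[-0.0032,0.03,0],[-0.0032,0.03,0],[-0.0032,0.03,0],[-0.0032,0.03,0],[0,0,0.018],[0,0,0.005],[0,0,0.002],[0,0,0],[0,0,0]]' --twist '[[0,0,0],[0,0,0],[0,0,0],[0,0,0],[0,0,0],[0,0,0],[0,0,0],[0,0,0],[0,0,0],[0,0,0]]' --fingers '[1,1,1,1,1,1,1,1,1,1]'

```text
time: 9.0
position: [0.6573, -0.0062, 0.1052]
tool_rot: [-3.077, -0.636, -0.001]
ft_force: [-0.1, 0.4, -0.6]
grip_width: 0.006
grip_force: 0.0
```

apply_moves --dp '[[0,0,0.001],[0,0,0.001],[0,0,0.001],[0,0,0]]' --twist '[[0,0,0],[0,0,0],[0,0,0],[0,0,0]]' --fingers '[1,1,1,1]'

```text
time: 9.4
position: [0.657, -0.0075, 0.1014]
tool_rot: [3.077, 0.633, -0.0]
ft_force: [0.1, -0.8, -0.8]
grip_width: 0.003
grip_force: 0.0
```

apply_moves --dp '[[0,0,0.001],[0,0,0]]' --twist '[[0,0,0],[0,0,0]]' --fingers '[1,1]'

```text
time: 9.6
position: [0.657, -0.0075, 0.1004]
tool_rot: [3.077, 0.633, -0.0]
ft_force: [0.4, 0.1, 0.8]
grip_width: 0.008
grip_force: 0.0
```

apply_moves --dp '[[0,0,0.001],[0,0,0]]' --twist '[[0,0,0],[0,0,0]]' --fingers '[1,1]'

```text
time: 9.8
position: [0.6571, -0.0075, 0.0995]
tool_rot: [3.077, 0.633, 0.0]
ft_force: [0.0, -0.1, 0.5]
grip_width: 0.004
grip_force: 0.1
```

apply_moves --dp '[[0,0,0.001],[0,0,0]]' --twist '[[0,0,0],[0,0,0]]' --fingers '[1,1]'

```text
time: 10.0
position: [0.6573, -0.0077, 0.0986]
tool_rot: [3.077, 0.633, 0.001]
ft_force: [0.2, -0.3, 0.7]
grip_width: 0.004
grip_force: 0.4
```

apply_moves --dp '[[0,0,0.001],[0,0,0]]' --twist '[[0,0,0],[0,0,0]]' --fingers '[1,1]'

```text
time: 10.2
position: [0.6575, -0.0079, 0.0978]
tool_rot: [3.077, 0.632, 0.001]
ft_force: [0.7, -0.3, 2.0]
grip_width: 0.008
grip_force: 0.8
```

L2 gives way: it sank about 2.5 mm under 2 N, so it is the loose lid. I'll lift off, move to its centre and press.

apply_moves --dp '[[0,0,-0.02],[-0.0123,-0.0163,0],[0,0,0.012],[0,0,0.004],[0,0,0],[0,0,0]]' --twist '[[0,0,0],[0,0,0],[0,0,0],[0,0,0],[0,0,0],[0,0,0]]' --fingers '[1,1,1,1,1,1]'

```text
time: 10.8
position: [0.6393, 0.0021, 0.1007]
tool_rot: [-3.077, -0.632, 0.002]
ft_force: [0.9, 0.3, -1.2]
grip_width: 0.005
grip_force: 0.0
```

apply_moves --dp '[[0,0,0.001],[0,0,0.001],[0,0,0.001],[0,0,0.001],[0,0,0]]' --twist '[[0,0,0],[0,0,0],[0,0,0],[0,0,0],[0,0,0]]' --fingers '[1,1,1,1,1]'

```text
time: 11.3
position: [0.6397, 0.0024, 0.0979]
tool_rot: [3.077, 0.633, 0.001]
ft_force: [-1.2, -0.7, 2.3]
grip_width: 0.009
grip_force: 1.3
```

apply_moves --dp '[[0,0,0.001],[0,0,0.001],[0,0,0]]' --twist '[[0,0,0],[0,0,0],[0,0,0]]' --fingers '[1,1,1]'

```text
time: 11.6
position: [0.6396, 0.0024, 0.0961]
tool_rot: [3.077, 0.633, 0.001]
ft_force: [-1.3, -0.3, 5.9]
grip_width: 0.007
grip_force: 2.7
```

apply_moves --dp '[[0,0,0.001],[0,0,0]]' --twist '[[0,0,0],[0,0,0]]' --fingers '[1,1]'

```text
time: 11.8
position: [0.6397, 0.0024, 0.0958]
tool_rot: [3.076, 0.633, 0.001]
ft_force: [-2.0, -1.6, 9.2]
grip_width: 0.01
grip_force: 4.4
```

apply_moves --dp '[[0,0,0.0005],[0,0,0],[0,0,0]]' --twist '[[0,0,0],[0,0,0],[0,0,0]]' --fingers '[1,1,1]'

```text
time: 12.1
position: [0.6397, 0.0025, 0.0958]
tool_rot: [3.076, 0.633, 0.001]
ft_force: [-3.7, -1.2, 11.0]
grip_width: 0.005
grip_force: 5.4
```

The lid has bottomed out: position holds while the force rises to 11 N. I'll settle half a second, look once, and hand in if it's good.

apply_moves --dp '[[0,0,0],[0,0,0],[0,0,0],[0,0,0],[0,0,0]]' --twist '[[0,0,0],[0,0,0],[0,0,0],[0,0,0],[0,0,0]]' --fingers '[1,1,1,1,1]'

```text
time: 12.6
position: [0.6397, 0.0024, 0.0958]
tool_rot: [3.076, 0.632, 0.001]
ft_force: [-3.2, -1.5, 10.5]
grip_width: 0.006
grip_force: 5.4
```

Run:
```python
from h import *
cv2.imwrite("pics/s2.png",get_image("side")[120:360,200:520,::-1].repeat(2,0).repeat(2,1))
for _ in range(2):
    get_image("wrist"); s=ctrl.get_state();print(s['position'],s['ft_force'],s['time'])
```

```text
[0.63972343 0.00243489 0.09581288] [-2.35275199 -2.2203604  11.31439275] 12.7
[0.63973546 0.00242972 0.09581931] [-3.23821604 -1.83672838 10.93632116] 12.75
```

View pics/s2.png

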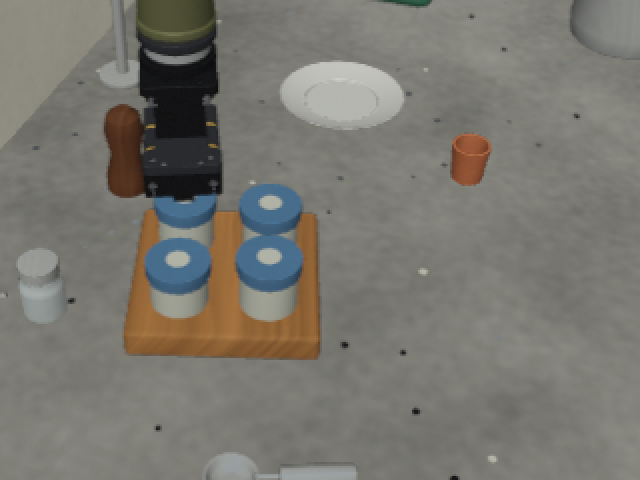

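The side view shows the fingertip on the far-left lid near (185,195), with the mill, salt jar and the other things where they were. The force is steady at about 11 N.

```bash
python3 -c "
from bench import ctrl
print(ctrl.close_job())"
```

```text
the job is handed in; nothing more can be done
None
```

The loose lid was the one at world (0.640, 0.002); the other three were firm under 7–10 N. I pressed it down until it stopped sinking and handed in while holding it at about 11 N.

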